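Move the ink containers on by one station

TASK

Each of the three ink containers at the mixing bench has had its turn, so move them all on by one station: the squat tin that has been shaken goes from the shaker onto the scale, the tall tin that has been weighed goes from the scale back to the enamel drip tray, and the flat can waiting in the tray goes onto the shaker. Every station is taken, so stand one container meanwhile on a free spot such as the round cork mat. Set each down without dropping it, upright and in the middle of its station (within 15 mm), tip none over, and leave the spray bottle, the ink roller and the tape where they are.

Things in the scene. Friction and masses are not known exactly. Their poses are not given: they have to be found in the camera images.
- squat_tin_center (a point): squat round slip-lid ink tin, bare metal, 60 mm across the lid, 42 mm high, about 0.3 kg; loose, stands on the shaker at the start. The point is its centre, half-way up (21 mm above its underside); z is up along its axis.
- tall_tin_center (a point): tall round tin, bare metal with a white paper band, 54 mm across, 90 mm high, about 0.35 kg; loose, stands on the scale at the start. The point is its centre, half-way up (45 mm above its underside); z is up along its axis.
- flat_can_center (a point): flat rectangular can, bare metal with a white paper band and an off-centre black screw cap on top; body 62 mm along its x by 36 mm along its y, 81 mm high at the shoulder, 92 mm with the cap, about 0.3 kg; loose, stands in the drip tray at the start. The point lies on its upright mid-line, half-way up (46 mm above its underside); z is up.
- scale_pan (a point): middle of the top face of the bench scale's square steel pan (130 x 130 mm, flat, no rim), 45 mm above the bench. White low housing with a dark display on its -x side. Fixed; it does not sink.
- shaker_top (a point): middle of the bench shaker's square platform, a black rubber pad 128 x 128 mm, 70 mm above the bench, with metal lips 5 mm high along its two sides at y = +-66 mm. Grey housing with a black knob on its -x side. Fixed; it is switched off and does not move.
- tray_floor (a point): middle of the inner floor of the square white enamel drip tray, 4 mm above the bench; 132 x 132 mm inside, rim 10 mm above the bench. Fixed.
- mat_top (a point): middle of the top face of the round cork mat, 120 mm across, 6 mm above the bench. Fixed; empty at the start, a free spot where a container may stand meanwhile.
- sprayer_center (a point): white plastic spray bottle, 58 mm across, 180 mm high, loose bystander. The point is on its axis, 90 mm above its underside.
- brayer_center (a point): hand ink roller lying on the bench, black rubber roller 90 mm wide and 36 mm thick with a wooden handle, about 195 mm long, loose bystander. The point is near its middle, 18 mm up.
- tape_middle (a point): roll of brown paper tape lying flat, 96 mm across, 24 mm high, loose bystander. The point is the centre of its ring, 12 mm up.
Things that resemble listed ones, but are neither listed nor needed, are in the scene too. What is shaped like the part that bears squat_tin_center but orange, red or yellow is not meant.

How it is judged:
By the outcome, as a careful person would: the job done as asked, in the order asked, and still so for the second after the job is handed in, with the robot touching nothing.
It also fails if it takes over 112 s, if anything falls off the work surface, if the arm or the gripper's body presses on something with over 40 N, if the wrist force passes 120 N, or if a joint passes its speed limit or range.

ROBOT

A 6-joint arm with a two-finger parallel gripper is mounted at the origin on the work surface. World frame = base frame: x ahead of the robot, y to its left, z up, the work surface at z = 0. Lengths are in mm, angles in rad, forces in N, time in s.
With the tool pointing down it reaches from about 325 to 875 mm from the base axis. Payload 4.4 kg.
Tool frame: the origin (TCP) lies at the very end of the fingers, on their centre line; the grasp point (between the pads) lies 19 mm behind it; x points along the fingers, z is the direction in which the jaws open and shut, and the axes are right-handed (so a half turn about x gives the same grasp; the last joint's range is limited). The gripper opens to 85 mm and grips with 20 to 120 N. Pads are 22 mm wide; open, the fingers measure 114 mm over their backs; the gripper's body (76 mm by 85 mm) begins 54 mm behind the grasp point. The pads swing forward as they close: fully open they stand 13 mm farther back than shut.
Start: joints at [-1.331, 0.207, 1.542, -0, 1.393, -0.15], TCP at [219.022, -531.655, 202.582] pointing down, gripper open.
Joint ranges: [-2.73, 2.73], [-0.86, 2.22], [0.23, 2.46], [-1.11, 4.25], [0.08, 2.63], [-2.82, 2.82]. Speed limits (rad/s): [2.79, 2.79, 3.14, 3.14, 3.14, 3.14].

INTERFACE

Orientations are given as a 3x3 rotation matrix whose columns are the frame's x, y, z axes.
In Python, from workcell import telemetry, imaging, job gives the robot as it stands. The module is installed in compiled form; this text tells all that it offers.
- The arm moves only by the shell command python3 -m inch 'ROWS' [OPENING]. ROWS is JSON, a list that holds one entry, the list of rows, each a list of 4 numbers: the shift along the tool's x, y, z in units of 0.025 m (1.0 is 0.025 m), then the turn about the tool's x in units of pi rad (1.0 is pi rad). In form: [[[x, y, z, twist], ...]]. A call has 1 to 5 rows; each row shifts and turns the pose as measured when the row begins, along the tool's axes as they then stand; what a row does not reach is not made up. A row lasts 1/10 s, in which the tool goes at most 50 mm and 8.59 degrees, less where a joint would pass 70% of its speed; a pose out of reach is approached as far as the arm can. A call with a number of a shift or a turn outside -1 to 1 is refused whole. A call with a gripper value outside its range is refused whole. OPENING is the gripper command: -1 is shut, 1 is fully open, values between are in proportion, set as the call begins (- or left out, the last holds). The fingers move at their own pace and stop on an object; the grip force is fixed at half the most. Time passes only in rows, so rows that do not move let the fingers close. It gives the time, the measured TCP pose, the force and the opening at its end, in the units of the state.
- telemetry.get_obs(): the state, without advancing time (a new reading comes with each control period).
- imaging.get_image(name): name is "side" or "top"; returns (picture, depth): 420x560x3 uint8, red, green, blue; 420x560 float32, mm along the optical axis (not along the pixel's ray), 0 where there is no reading.
- imaging.camera_info(name): a dict with "fx", "fy", "cx", "cy" (pixels), "dist" ([k1, k2, p1, p2, k3] as OpenCV has them; the pictures are not rectified), "world_from_camera" (4x4, takes a point from camera to world coordinates). Camera axes: x right, y down, z forward; pixel columns grow to the right and rows downward; lengths in mm; the calibration is good to about 2 mm. A picture is of the moment at which its call begins. camera_info takes no time and is no camera call.
- job.hand_in(): hands the job in, once; it reports no verdict.
The state is a dict: "t": time; "q": joint angles; "dq": joint speeds; "joint_efforts": joint torques, N m; "ee_pos": TCP position; "tcp_rot": TCP orientation; "ft_force": force on the tool from outside, world axes, zero at the start; "wrist_torque": the same for the moment, N m; "gripper_width": finger opening in mm.
Only numpy, scipy, OpenCV 4.12 (cv2) and the standard library are available. Lean on these libraries where they do the work, as an engineer would, in place of code of your own. Each camera call takes 0.05 s, during which the arm holds its last target. There are 200 camera calls.

## Working session

There is one attempt and no reset: what is moved stays moved. The work goes in short steps, Python scripts to look and compute and a shell command to move; the robot and the scene stay as the last step left them, time stands still between calls to the robot, and variables do not carry over. Pictures are saved under pics/ and viewed, about 12 in all and at most 16, crops included, and the job is handed in when it is done.

```bash
mkdir -p pics; cat > h.py <<'E'
import numpy as np, cv2, json
from workcell import telemetry, imaging, job
def grab(n):
    p,d=imaging.get_image(n); cv2.imwrite(f'/tmp/{n}.png',p[:,:,::-1]); np.save(f'/tmp/{n}.npy',d); return p,d
def K(n):
    i=imaging.camera_info(n); return np.array([[i['fx'],0,i['cx']],[0,i['fy'],i['cy']],[0,0,1]]),np.array(i['dist'],float),np.array(i['world_from_camera'])
def ray(n,uv):
    k,d,T=K(n); p=cv2.undistortPoints(np.array(uv,float).reshape(-1,1,2),k,d).reshape(-1,2)
    return T[:3,3], np.c_[p,np.ones(len(p))]@T[:3,:3].T
def onz(n,uv,z):
    o,r=ray(n,uv); return o+r*((z-o[2])/r[:,2])[:,None]
def cloud(n,D):
    h,w=D.shape; u,v=np.meshgrid(np.arange(w),np.arange(h)); o,r=ray(n,np.c_[u.ravel(),v.ravel()])
    P=o+r*D.ravel()[:,None]; P[D.ravel()==0]=np.nan; return P.reshape(h,w,3)
E
python3 - <<'E'
from h import *
for n in('top','side'):
    p,d=grab(n); cv2.imwrite(f'pics/{n}0.png',p[:,:,::-1]); print(n,K(n)[2].round(2).tolist(), d.min(),d.max())
print({k:np.round(v,3).tolist() for k,v in telemetry.get_obs().items()})
E
```

```text
top [[0.0, -0.98, 0.19, 377.12], [-1.0, -0.0, -0.0, 26.19], [0.0, -0.19, -0.98, 1204.51], [0.0, 0.0, 0.0, 1.0]] 0.0 2174.2222
side [[-0.99, -0.08, 0.07, 481.88], [-0.11, 0.73, -0.67, 978.57], [0.01, -0.68, -0.74, 1103.27], [0.0, 0.0, 0.0, 1.0]] 0.0 3801.9639
{'t': 0.1, 'q': [-1.331, 0.207, 1.543, -0.0, 1.393, -0.15], 'dq': [0.0, -0.002, -0.002, -0.0, -0.002, -0.001], 'joint_efforts': [-0.001, -38.41, -29.255, -0.0, 0.005, -0.0], 'ee_pos': [218.829, -530.919, 201.503], 'tcp_rot': [[-0.001, 0.925, 0.381], [0.002, 0.381, -0.925], [-1.0, 0.0, -0.002]], 'ft_force': [-0.404, -0.284, -0.712], 'wrist_torque': [-0.049, 0.0, -0.0], 'gripper_width': 85.415}
```

View pics/top0.png

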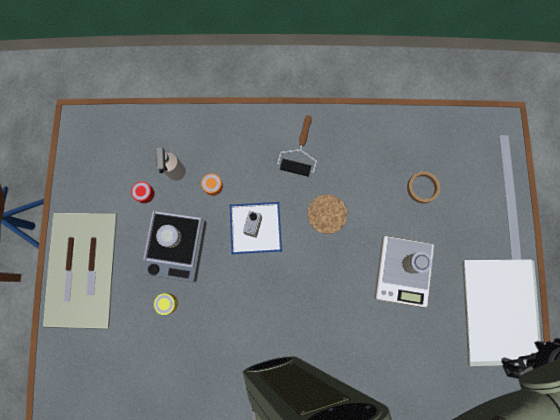

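View pics/side0.png

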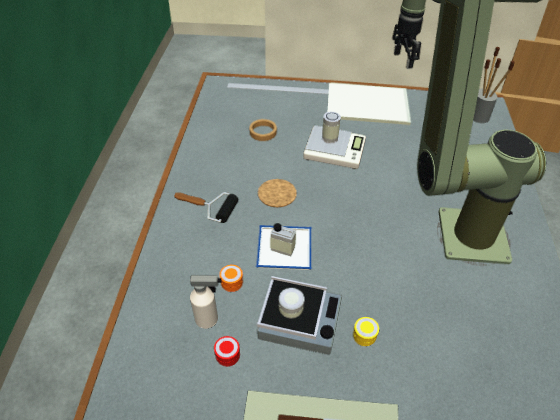

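The top view shows the squat tin on the shaker at (168,236). Its look-alikes are red (142,192), orange (211,184) and yellow (165,304); bare metal rules them all out. The tall tin is at (420,262), the flat can at (253,222), the mat at (327,213), the tape at (424,187), the brayer at (297,160) and the sprayer at (170,162).

```bash
python3 - <<'E'
from h import *
C={}
for n in('top','side'):
    C[n]=cloud(n,np.load(f'/tmp/{n}.npy'))
def near(n,uv,r): 
    u,v=uv; return C[n][v-r:v+r,u-r:u+r].reshape(-1,3)
def rect(P,lab,lo,hi):
    q=P[(P[:,2]>lo)&(P[:,2]<hi)]
    if len(q)<8: print(lab,'few',len(q)); return
    (c,s,a)=cv2.minAreaRect(q[:,:2].astype(np.float32)); print(lab,len(q),'mean',q.mean(0).round(1),'rect',np.round(c,1),np.round(s,1),round(a,1),'zmed',np.median(q[:,2]).round(1))
for n,d in(('top',dict(sq=(168,236),ta=(420,262),fl=(253,222),mat=(327,213),tray=(256,228),sc=(407,262),sh=(175,240),tape=(424,187))),('side',dict(sq=(291,302),ta=(331,128),fl=(284,240),mat=(277,193),tray=(285,247),sc=(336,145),sh=(297,308)))):
    g=lambda k,r:near(n,d[k],r)
    rect(g('sq',25),n+' squat top',105,120); rect(g('ta',25),n+' tall top',128,142); rect(g('fl',22),n+' flat shoulder',78,90.5); rect(g('fl',22),n+' cap',92,102)
    rect(g('mat',25),n+' mat',3.5,10); rect(g('sc',35),n+' pan',42,49); rect(g('sh',35),n+' pad',66,80); rect(g('sh',35),n+' lips',73,80);rect(g('tray',35),n+' tray',2.5,14)
# tray by blue rim colour, mat by brown colour
for n in('top','side'):
    p=cv2.imread(f'/tmp/{n}.png'); h=cv2.cvtColor(p,cv2.COLOR_BGR2HSV)
    for lab,m,z in(('trayblue',cv2.inRange(h,(105,120,60),(130,255,255)),10),('mat',cv2.inRange(h,(8,90,80),(20,255,255)),6)):
        cs,_=cv2.findContours(cv2.morphologyEx(m,cv2.MORPH_CLOSE,np.ones((3,3))),0,2)
        for c in sorted(cs,key=cv2.contourArea)[::-1][:2]:
            if cv2.contourArea(c)<300: continue
            P=onz(n,c.reshape(-1,2),z)[:,:2].astype(np.float32); print(n,lab,[np.round(x,1) for x in cv2.minAreaRect(P)])
a=cv2.imread('/tmp/top.png'); b=cv2.imread('/tmp/side.png')
f=lambda i,u,v,r:cv2.resize(i[v-r:v+r,u-r:u+r],(260,260),interpolation=2)
cv2.imwrite('pics/crop.png',np.vstack([np.hstack([f(a,175,242,38),f(a,255,228,32),f(a,406,268,38)]),np.hstack([f(b,300,312,48),f(b,285,243,35),f(b,336,137,35)])]))
E
```

```text
top squat top 393 mean [511.2 337.  111.8] rect [512.  337.5] [58.5 60. ] 28.5 zmed 112.0
top tall top 328 mean [ 440.6 -340.3  136.6] rect [ 441.2 -341.6] [50.3 55.3] 0.2 zmed 136.6
top flat shoulder 200 mean [547.8 111.5  83.8] rect [553.6 110.6] [35.5 60.5] 73.5 zmed 83.9
top cap 56 mean [565.9 107.7  95.6] rect [557.5 113.4] [19.8 46.5] 60.5 zmed 95.3
top mat 1178 mean [ 592.  -109.7    6.4] rect [ 594.8 -107.8] [146.5 148.4] 0.1 zmed 6.3
top pan 1370 mean [ 441.8 -321.5   45.7] rect [ 428.9 -329. ] [131.  158.5] 80.6 zmed 45.7
top pad 1842 mean [505.6 330.9  70.2] rect [492.  335.3] [142.8 173.2] 83.3 zmed 70.0
top lips 217 mean [509.5 329.2  75. ] rect [508.4 333.2] [143.  138.4] 82.5 zmed 74.5
top tray 2044 mean [548.7 102.3   6. ] rect [551.1 105.5] [207.6 208.2] 0.2 zmed 5.2
side squat top 472 mean [512.2 343.6 111.8] rect [512.3 341.8] [60.1 59.9] 32.8 zmed 112.0
side tall top 164 mean [ 441.2 -334.3  135.1] rect [ 441.2 -335.9] [55.4 57.8] 6.0 zmed 135.3
side flat shoulder 185 mean [551.  119.8  83.7] rect [554.8 116.8] [34.8 62.2] 76.7 zmed 83.7
side cap 54 mean [566.5 11
[... 177 characters left out ...]
    45.6] rect [ 421.6 -323.2] [136.6 177.4] 80.2 zmed 45.7
side pad 2234 mean [504.1 341.6  70.5] rect [492.4 338. ] [144.4 172.4] 82.7 zmed 70.2
side lips 341 mean [505.6 350.8  75.1] rect [508.8 336.7] [143.  137.6] 82.9 zmed 74.8
side tray 1819 mean [548.5 108.4   6.2] rect [548.   96.1] [203.2 249.9] 6.4 zmed 5.3
top trayblue [array([549.2, 105. ]), array([148.2, 147.3]), np.float64(3.3)]
top mat [array([477.8,  -2.2]), array([ 979.2, 1532.1]), np.float64(0.0)]
top mat [array([ 592.5, -109.1]), array([112.4, 114.2]), np.float64(0.1)]
side mat [array([ -447.5, -1159.1]), array([1471.7,  322.6]), np.float64(72.4)]
side mat [array([514.1, -54.2]), array([1413.4,  908.5]), np.float64(89.9)]
```

View pics/crop.png

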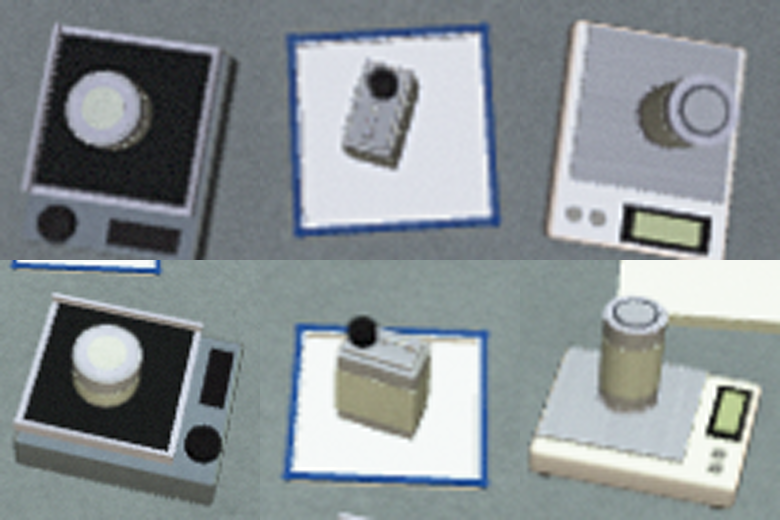

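The crop confirms the choice: white-lidded bare squat tin on the black pad, capped flat can in the tray, tall tin on the pan. Next I'll measure the station centres.

```bash
python3 - <<'E'
from h import *
for n in('top','side'):
    p=cv2.imread(f'/tmp/{n}.png'); h=cv2.cvtColor(p,cv2.COLOR_BGR2HSV); D=cloud(n,np.load(f'/tmp/{n}.npy')); z=D[:,:,2]
    def box(x0,x1,y0,y1): return (D[:,:,0]>x0)&(D[:,:,0]<x1)&(D[:,:,1]>y0)&(D[:,:,1]<y1)
    def out(lab,m,zz):
        m=cv2.morphologyEx(m.astype(np.uint8),cv2.MORPH_OPEN,np.ones((3,3)))
        cs,_=cv2.findContours(m,0,2)
        if not cs: return print(lab,'none')
        c=max(cs,key=cv2.contourArea); P=onz(n,c.reshape(-1,2),zz)[:,:2].astype(np.float32); print(n,lab,[np.round(x,1) for x in cv2.minAreaRect(P)])
    out('pad',box(400,620,230,440)&(abs(z-70)<5)&(h[:,:,2]<70),70)
    out('pan',box(330,540,-420,-230)&(abs(z-45)<4)&(h[:,:,2]<205)&(h[:,:,2]>120),45)
    out('housing',box(300,540,-420,-230)&(z>30)&(z<49),45)
    out('tray',box(440,660,0,210)&(z<16)&(z>-4)&(((h[:,:,1]>110)&(h[:,:,0]>100))|(h[:,:,2]>190)),8)
    out('mat',box(500,690,-200,-10)&(h[:,:,1]>70)&(h[:,:,0]<25),6)
    out('squattop',box(460,570,280,400)&(abs(z-112)<4),112)
    out('talltop',box(390,490,-400,-280)&(abs(z-136)<4),136)
    out('flattop',box(490,620,60,170)&(z>78)&(z<91),85)
    print('scale white V', np.median(h[:,:,2][box(350,380,-380,-260)&(z>30)]), 'pan V',np.median(h[:,:,2][box(440,480,-320,-270)&(z>40)&(z<50)]))
E
```

```text
top pad [array([508.5, 334. ]), array([127.7, 124.1]), np.float64(81.9)]
top pan [array([ 444.3, -324.6]), array([117.6, 129.3]), np.float64(80.5)]
top housing [array([ 419.9, -324.5]), array([147.6, 181.9]), np.float64(79.9)]
top tray [array([544.9, 104.5]), array([138.7, 147.4]), np.float64(3.5)]
top mat [array([ 591.1, -109.1]), array([114.1, 115.6]), np.float64(89.5)]
top squattop [array([514.9, 336.7]), array([58.7, 52.8]), np.float64(64.6)]
top talltop [array([ 442.5, -340.2]), array([48.1, 52.5]), np.float64(22.6)]
top flattop [array([544.8, 112.7]), array([35.6, 41.3]), np.float64(76.1)]
scale white V 211.0 pan V 172.0
side pad [array([507. , 334.7]), array([125.4, 126.3]), np.float64(82.0)]
side pan [array([ 404.4, -354.9]), array([16.8, 23.2]), np.float64(0.8)]
side housing [array([ 421.6, -312.4]), array([152.3, 184.9]), np.float64(81.8)]
side tray [array([549.7, 104.9]), array([145.9, 149.4]), np.float64(3.6)]
side mat [array([ 593.1, -105. ]), array([114.9, 117.3]), np.float64(6.4)]
side squattop [array([511.5, 341.6]), array([56.1, 57.7]), np.float64(6.2)]
side talltop [array([ 440.1, -337.6]), array([54.1, 43.1]), np.float64(31.7)]
side flattop [array([554.2, 123.2]), array([58.8, 27.8]), np.float64(6.4)]
scale white V 220.0 pan V 206.0
```

```bash
python3 -m inch '[[[0,0,0,0.042],[0,0,0,0.042],[0,0,0,0.042],[0,0,0,0]]]' 1; python3 -m inch '[[[0,1,-0.85,0],[0,1,-0.85,0],[0,1,-0.85,0],[0,1,-0.85,0],[0,0,0,0]]]'
```

```text
t: 0.5
ee_pos: [218.4, -528.9, 198.6]
tcp_rot: [[-0.002, 1.0, -0.019], [0.008, -0.019, -1.0], [-1.0, -0.002, -0.007]]
ft_force: [-0.3, 1.0, 0.0]
gripper_width: 85.4
t: 1.0
ee_pos: [321.2, -442.5, 196.7]
tcp_rot: [[-0.003, 1.0, -0.008], [0.011, -0.008, -1.0], [-1.0, -0.003, -0.011]]
ft_force: [-0.6, -0.9, 0.3]
gripper_width: 84.8
```

```bash
python3 -m inch '[[[0,0.97,-0.83,0],[0,0.97,-0.83,0],[0,0.97,-0.83,0],[0,0.97,-0.83,0],[0,0.97,-0.83,0]]]' 1; python3 -m inch '[[[0,0,0,0]]]'; python3 -c "
from h import *
p,d=grab('side'); cv2.imwrite('pics/s1.png',cv2.resize(p[60:200,260:420,::-1],(640,560)))"
```

```text
t: 1.5
ee_pos: [442.7, -339.6, 195.8]
tcp_rot: [[-0.007, 1.0, -0.001], [0.01, -0.001, -1.0], [-1.0, -0.007, -0.01]]
ft_force: [-0.3, 0.6, -0.7]
gripper_width: 85.4
t: 1.6
ee_pos: [444.6, -337.5, 195.6]
tcp_rot: [[-0.006, 1.0, 0.005], [0.011, 0.005, -1.0], [-1.0, -0.006, -0.011]]
ft_force: [0.6, -0.5, -0.5]
gripper_width: 85.1
```

View pics/s1.png

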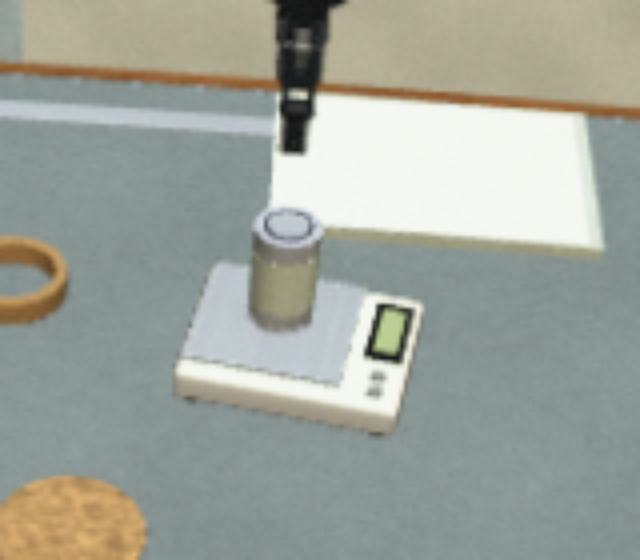

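The picture shows the open fingers right above the tall tin (at about (293,150) in the crop, tin lid at (288,225)). Next I'll descend and grip.

```bash
python3 -m inch '[[[0.95,-0.04,0,0],[0.95,-0.04,0,0],[0.95,-0.04,0,0],[0.7,0,0,0],[0.45,0,0,0]]]' 1; python3 -m inch '[[[0,0,0,0]]]'
```

```text
t: 2.15
ee_pos: [436.6, -345.6, 95.0]
tcp_rot: [[-0.006, 1.0, 0.007], [0.001, 0.007, -1.0], [-1.0, -0.006, -0.001]]
ft_force: [-0.7, -0.8, 0.0]
gripper_width: 85.4
t: 2.25
ee_pos: [434.5, -345.3, 92.9]
tcp_rot: [[-0.009, 1.0, 0.006], [0.004, 0.006, -1.0], [-1.0, -0.009, -0.004]]
ft_force: [-0.3, 0.6, 0.4]
gripper_width: 85.3
```

```bash
python3 -m inch '[[[0.2,0.26,-0.26,0],[0,0,0,0]]]' 1;
```

```text
t: 2.45
ee_pos: [441.0, -340.0, 88.5]
tcp_rot: [[-0.008, 1.0, 0.005], [0.003, 0.005, -1.0], [-1.0, -0.008, -0.003]]
ft_force: [-0.4, -1.6, -0.4]
gripper_width: 85.0
```

```bash
python3 -m inch '[[[0,0,0,0],[0,0,0,0],[0,0,0,0],[0,0,0,0],[0,0,0,0]]]' -1; python3 -m inch '[[[0,0,0,0],[0,0,0,0],[0,0,0,0]]]'
```

```text
t: 2.95
ee_pos: [442.9, -340.9, 91.3]
tcp_rot: [[-0.005, 1.0, 0.007], [-0.001, 0.007, -1.0], [-1.0, -0.005, 0.001]]
ft_force: [0.5, 1.0, -3.0]
gripper_width: 51.8
t: 3.25
ee_pos: [442.8, -340.9, 91.2]
tcp_rot: [[-0.005, 1.0, 0.007], [-0.001, 0.007, -1.0], [-1.0, -0.005, 0.001]]
ft_force: [0.0, 0.3, -1.6]
gripper_width: 51.3
```

```bash
python3 -m inch '[[[-0.5,0,0,0],[-1,0,0,0],[-1,0,0,0],[-0.5,0,0,0],[0,0,0,0]]]'
```

```text
t: 3.75
ee_pos: [441.8, -339.5, 168.6]
tcp_rot: [[-0.008, 1.0, 0.007], [0.003, 0.007, -1.0], [-1.0, -0.008, -0.003]]
ft_force: [-0.1, -0.1, -3.0]
gripper_width: 51.8
```

```bash
python3 -m inch '[[[0,0.3,-0.5,0],[0,0.63,-1,0],[0,0.63,-1,0],[0,0.63,-1,0],[0,0.63,-1,0]]]'; python3 -m inch '[[[0,0.63,-1,0],[0,0.63,-1,0],[0,0.6,-1,0],[0,0.4,-0.7,0],[0,0,0,0]]]'
```

```text
t: 4.25
ee_pos: [510.7, -221.0, 162.9]
tcp_rot: [[-0.015, 1.0, -0.001], [0.009, -0.001, -1.0], [-1.0, -0.015, -0.009]]
ft_force: [0.7, -0.3, -2.6]
gripper_width: 51.5
t: 4.75
ee_pos: [566.2, -112.5, 153.9]
tcp_rot: [[-0.028, 1.0, 0.006], [0.019, 0.006, -1.0], [-0.999, -0.028, -0.019]]
ft_force: [-0.1, -0.1, -2.5]
gripper_width: 51.4
```

```bash
python3 -m inch '[[[0.3,0.6,-0.1,0],[0.8,0.5,0,0],[0.8,0,0,0],[0.6,0,0,0],[0,0,0,0]]]'; python3 -m inch '[[[0,0,0,0]]]'
```

```text
t: 5.25
ee_pos: [588.3, -104.0, 82.7]
tcp_rot: [[-0.038, 0.999, 0.009], [0.022, 0.01, -1.0], [-0.999, -0.038, -0.022]]
ft_force: [-1.0, -0.1, -2.8]
gripper_width: 51.5
t: 5.35
ee_pos: [587.5, -103.8, 81.9]
tcp_rot: [[-0.04, 0.999, 0.009], [0.023, 0.009, -1.0], [-0.999, -0.04, -0.023]]
ft_force: [0.6, 0.4, -3.1]
gripper_width: 51.7
```

```bash
python3 -m inch '[[[0.5,0.15,0.1,0],[0.4,0,0,0],[0,0,0,0]]]'; python3 -m inch '[[[0,0,0,0]]]'
```

```text
t: 5.65
ee_pos: [591.2, -106.4, 58.9]
tcp_rot: [[-0.038, 0.999, 0.008], [0.022, 0.009, -1.0], [-0.999, -0.038, -0.022]]
ft_force: [0.6, -0.5, -3.1]
gripper_width: 51.6
t: 5.75
ee_pos: [591.4, -106.6, 58.9]
tcp_rot: [[-0.038, 0.999, 0.008], [0.022, 0.009, -1.0], [-0.999, -0.038, -0.022]]
ft_force: [0.4, 0.3, -2.7]
gripper_width: 51.7
```

```bash
python3 -m inch '[[[0.14,0,0,0],[0,0,0,0]]]'; python3 -m inch '[[[0.1,0,0,0],[0,0,0,0]]]'; python3 -m inch '[[[0.06,0,0,0],[0,0,0,0]]]'
```

```text
t: 5.95
ee_pos: [591.7, -106.8, 55.8]
tcp_rot: [[-0.037, 0.999, 0.008], [0.021, 0.008, -1.0], [-0.999, -0.037, -0.022]]
ft_force: [-0.2, 0.0, -2.6]
gripper_width: 51.3
t: 6.15
ee_pos: [592.1, -106.9, 53.8]
tcp_rot: [[-0.036, 0.999, 0.008], [0.021, 0.008, -1.0], [-0.999, -0.035, -0.021]]
ft_force: [0.3, 0.4, -3.3]
gripper_width: 51.5
t: 6.35
ee_pos: [592.8, -107.0, 53.1]
tcp_rot: [[-0.034, 0.999, 0.008], [0.02, 0.008, -1.0], [-0.999, -0.034, -0.021]]
ft_force: [0.6, -0.2, -2.6]
gripper_width: 51.9
```

```bash
python3 -m inch '[[[0.08,0,0,0],[0,0,0,0]]]'; python3 -m inch '[[[0.08,0,0,0],[0,0,0,0]]]'
```

```text
t: 6.55
ee_pos: [593.9, -107.2, 53.4]
tcp_rot: [[-0.032, 0.999, 0.008], [0.02, 0.009, -1.0], [-0.999, -0.031, -0.02]]
ft_force: [0.5, 0.5, -2.9]
gripper_width: 51.9
t: 6.75
ee_pos: [594.8, -107.3, 53.0]
tcp_rot: [[-0.03, 1.0, 0.008], [0.019, 0.009, -1.0], [-0.999, -0.029, -0.02]]
ft_force: [0.4, 0.3, -2.8]
gripper_width: 51.3
```

```bash
python3 -m inch '[[[0.15,0,0,0],[0,0,0,0]]]'; python3 -m inch '[[[0.15,0,0,0],[0,0,0,0]]]'
```

```text
t: 6.95
ee_pos: [596.8, -107.5, 53.7]
tcp_rot: [[-0.026, 1.0, 0.008], [0.019, 0.009, -1.0], [-0.999, -0.026, -0.019]]
ft_force: [1.1, -0.0, -3.7]
gripper_width: 51.5
t: 7.15
ee_pos: [598.6, -107.7, 53.0]
tcp_rot: [[-0.022, 1.0, 0.008], [0.018, 0.009, -1.0], [-1.0, -0.022, -0.018]]
ft_force: [0.5, 0.6, -2.0]
gripper_width: 51.6
```

```bash
python3 -c "
from h import *
p,d=grab('side'); cv2.imwrite('pics/s2.png',cv2.resize(p[130:230,210:350,::-1],(700,500)))
print(np.round(telemetry.get_obs()['q'],3), np.round(telemetry.get_obs()['joint_efforts'],1))"
```

```text
[-0.326  0.448  1.557  0.011  1.163  1.232] [  0.  -45.6 -25.8   0.1   0.2  -0. ]
```

View pics/s2.png

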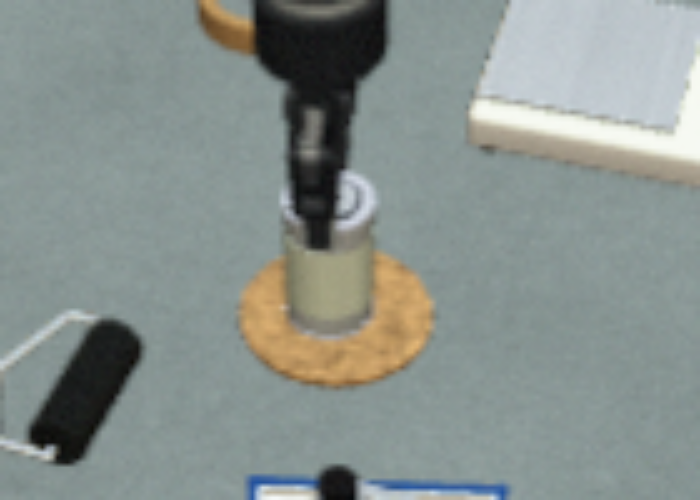

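The crop shows the tall tin upright on or just above the mat (base at (330,325) in the crop), with the fingers about 5 mm off-centre towards +x. I'll check the lid height by depth.

```bash
python3 -c "
from h import *
for n in('side','top'):
    p,d=grab(n); C=cloud(n,d).reshape(-1,3); m=(abs(C[:,0]-592)<45)&(abs(C[:,1]+107)<45)&(C[:,2]>85)&(C[:,2]<102)
    q=C[m]; print(n,len(q),np.percentile(q[:,2],[10,50,90]).round(1),q.mean(0).round(1),q.min(0).round(1),q.max(0).round(1))
"
```

```text
side 124 [ 89.7  97.2 100.8] [592.1 -97.   96.3] [ 571.5 -133.1   85.6] [626.2 -67.3 102. ]
top 66 [ 95.   97.7 100.9] [ 586.6 -110.4   97.7] [ 576.7 -141.2   91.4] [596.8 -82.8 102. ]
```

```bash
python3 -m inch '[[[0.1,0,0,0],[0,0,0,0],[0,0,0,0]]]'; python3 -m inch '[[[0,0,0,0],[0,0,0,0],[0,0,0,0],[0,0,0,0],[0,0,0,0]]]' 1;
```

```text
t: 7.6
ee_pos: [599.5, -107.8, 52.7]
tcp_rot: [[-0.021, 1.0, 0.008], [0.018, 0.009, -1.0], [-1.0, -0.02, -0.018]]
ft_force: [-0.2, 0.2, 0.9]
gripper_width: 51.5
t: 8.1
ee_pos: [598.0, -107.6, 49.8]
tcp_rot: [[-0.024, 1.0, 0.008], [0.019, 0.008, -1.0], [-1.0, -0.024, -0.019]]
ft_force: [0.1, 0.5, 1.3]
gripper_width: 85.0
```

```bash
python3 -m inch '[[[-0.6,0,0,0],[-1,0,0,0],[-1,0,0,0],[-1,0,0,0],[-1,0,0,0]]]'; python3 -m inch '[[[-0.5,-0.19,-1,0],[-0.3,-0.19,-1,0],[-0.1,-0.19,-1,0],[-0.1,-0.19,-1,0],[-0.1,-0.19,-1,0]]]';  python3 -m inch '[[[-0.1,-0.19,-1,0],[-0.1,-0.19,-1,0],[-0.1,-0.19,-1,0],[-0.1,-0.19,-1,0],[0,0,0,0]]]'
```

```text
t: 8.6
ee_pos: [597.8, -108.8, 167.2]
tcp_rot: [[-0.033, 0.999, 0.008], [0.022, 0.008, -1.0], [-0.999, -0.033, -0.022]]
ft_force: [0.3, 0.1, -0.2]
gripper_width: 85.5
t: 9.1
ee_pos: [579.7, 14.0, 213.0]
tcp_rot: [[-0.012, 1.0, 0.001], [0.016, 0.001, -1.0], [-1.0, -0.012, -0.016]]
ft_force: [0.2, 0.6, -0.0]
gripper_width: 85.4
t: 9.6
ee_pos: [560.6, 120.7, 234.0]
tcp_rot: [[-0.001, 1.0, 0.005], [0.017, 0.005, -1.0], [-1.0, -0.001, -0.017]]
ft_force: [-0.5, 0.3, 0.2]
gripper_width: 85.7
```

```bash
python3 -m inch '[[[0,-0.22,-1,0],[0,-0.22,-1,0],[0,-0.22,-1,0],[0,-0.22,-1,0],[0,-0.22,-1,0]]]';  python3 -m inch '[[[0,-0.22,-1,0],[0.3,-0.22,-1,0],[0.5,-0.22,-1,0],[0.5,-0.22,-0.7,0],[0,0,0,0]]]'; python3 -c "
from h import *
p,d=grab('side'); q,d=grab('top'); cv2.imwrite('pics/s3.png',np.hstack([cv2.resize(x,(400,400)) for x in (p[220:360,220:360,::-1],q[120:260,100:240,::-1])]))"
```

```text
t: 10.1
ee_pos: [534.9, 244.0, 241.7]
tcp_rot: [[0.008, 1.0, -0.001], [0.014, -0.002, -1.0], [-1.0, 0.008, -0.014]]
ft_force: [0.9, 0.5, -0.3]
gripper_width: 85.4
t: 10.6
ee_pos: [515.1, 340.0, 215.3]
tcp_rot: [[0.016, 1.0, -0.001], [0.015, -0.001, -1.0], [-1.0, 0.016, -0.015]]
ft_force: [-0.9, -0.6, 0.0]
gripper_width: 85.4
```

View pics/s3.png

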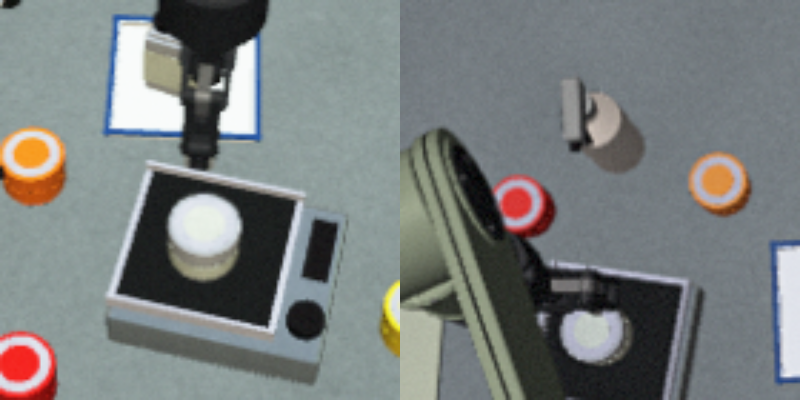

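The fingers stand above the squat tin in both crops (lid at (203,230) on the left, (597,330) on the right). Next I'll descend.

```bash
python3 -m inch '[[[0.8,0,0,0],[1,0,0,0],[1,0,0,0],[0.8,0,0,0],[0,0,0,0]]]' 1; python3 -m inch '[[[0,0,0,0]]]'
```

```text
t: 11.2
ee_pos: [527.6, 334.6, 133.5]
tcp_rot: [[0.034, 0.999, -0.01], [0.018, -0.011, -1.0], [-0.999, 0.034, -0.018]]
ft_force: [0.4, -0.4, 0.3]
gripper_width: 85.3
t: 11.3
ee_pos: [528.9, 333.8, 134.9]
tcp_rot: [[0.036, 0.999, -0.012], [0.018, -0.012, -1.0], [-0.999, 0.035, -0.018]]
ft_force: [0.3, 0.0, 0.9]
gripper_width: 85.6
```

```bash
python3 -m inch '[[[0.3,-0.4,-0.24,0],[0.6,-0.35,0,0],[0.6,-0.1,0,0],[0,0,0,0]]]' 1; python3 -m inch '[[[0,0,0,0]]]'
```

```text
t: 11.7
ee_pos: [511.8, 342.4, 102.3]
tcp_rot: [[0.046, 0.999, -0.014], [0.023, -0.015, -1.0], [-0.999, 0.045, -0.024]]
ft_force: [-0.7, 0.3, 0.7]
gripper_width: 85.0
t: 11.8
ee_pos: [512.2, 343.0, 103.6]
tcp_rot: [[0.047, 0.999, -0.013], [0.024, -0.014, -1.0], [-0.999, 0.047, -0.025]]
ft_force: [-0.2, 0.7, 0.3]
gripper_width: 86.0
```

```bash
python3 -m inch '[[[0.6,-0.1,0.12,0],[0.6,-0.1,0,0],[0,0,0,0]]]' 1; python3 -m inch '[[[0,0,0,0]]]'
```

```text
t: 12.1
ee_pos: [511.1, 342.7, 76.8]
tcp_rot: [[0.054, 0.998, -0.013], [0.028, -0.014, -1.0], [-0.998, 0.054, -0.028]]
ft_force: [-1.0, -0.7, -0.7]
gripper_width: 85.5
t: 12.2
ee_pos: [511.6, 343.1, 77.4]
tcp_rot: [[0.055, 0.998, -0.013], [0.028, -0.014, -1.0], [-0.998, 0.055, -0.029]]
ft_force: [0.8, 0.6, 0.2]
gripper_width: 85.8
```

```bash
python3 -m inch '[[[0.1,0,0.14,0],[0,0,0,0]]]' 1; python3 -m inch '[[[0,0,0,0],[0,0,0,0],[0,0,0,0],[0,0,0,0],[0,0,0,0]]]' -1; python3 -m inch '[[[0,0,0,0],[0,0,0,0]]]'
```

```text
t: 12.4
ee_pos: [512.6, 339.9, 75.8]
tcp_rot: [[0.057, 0.998, -0.012], [0.029, -0.014, -0.999], [-0.998, 0.057, -0.029]]
ft_force: [-0.6, 0.6, -0.0]
gripper_width: 85.4
t: 12.9
ee_pos: [524.1, 334.2, 92.2]
tcp_rot: [[0.079, 0.997, -0.01], [0.019, -0.012, -1.0], [-0.997, 0.079, -0.02]]
ft_force: [-2.3, -10.0, 20.1]
gripper_width: 12.9
t: 13.1
ee_pos: [530.7, 331.6, 101.0]
tcp_rot: [[0.093, 0.996, -0.011], [0.017, -0.013, -1.0], [-0.996, 0.092, -0.018]]
ft_force: [0.6, -1.1, -0.7]
gripper_width: 0.4
```

```bash
python3 -m inch '[[[-0.5,0,0,0],[-1,0,0,0],[-1,0,0,0],[-1,0,0,0],[-1,0,0,0]]]'
```

```text
t: 13.6
ee_pos: [515.7, 329.2, 212.5]
tcp_rot: [[0.081, 0.997, -0.011], [0.014, -0.012, -1.0], [-0.997, 0.081, -0.015]]
ft_force: [0.0, -0.4, -0.1]
gripper_width: 0.4
```

```bash
python3 -c "
from h import *
p,d=grab('side'); q,e=grab('top'); cv2.imwrite('pics/s4.png',np.hstack([cv2.resize(x,(400,400)) for x in (p[200:360,210:370,::-1],q[160:320,90:250,::-1])]))
for n,dd in(('side',d),('top',e)):
    C=cloud(n,dd).reshape(-1,3); m=(abs(C[:,0]-512)<60)&(abs(C[:,1]-339)<60)&(C[:,2]>104)&(C[:,2]<118)
    q=C[m]; print(n,len(q),np.percentile(q[:,2],[10,50,90]).round(1),[np.round(x,1) for x in cv2.minAreaRect(q[:,:2].astype(np.float32))])
    m=(abs(C[:,0]-592)<60)&(abs(C[:,1]+107)<60)&(C[:,2]>88)&(C[:,2]<102)
    q=C[m]; print(n,'tall',len(q),np.percentile(q[:,2],[10,50,90]).round(1),[np.round(x,1) for x in cv2.minAreaRect(q[:,:2].astype(np.float32))])
"
```

```text
side 478 [109.1 111.9 114.3] [array([516. , 344.6]), array([56.1, 61.4]), np.float64(5.7)]
side tall 217 [93.2 97.  99.4] [array([ 598.2, -105.5]), array([53.3, 57.5]), np.float64(6.2)]
top 297 [109.2 111.9 114.6] [array([510.3, 338.2]), array([47.3, 60.3]), np.float64(21.2)]
top tall 304 [ 94.4  97.2 100. ] [array([ 597. , -109.1]), array([53.5, 51.9]), np.float64(89.5)]
```

View pics/s4.png

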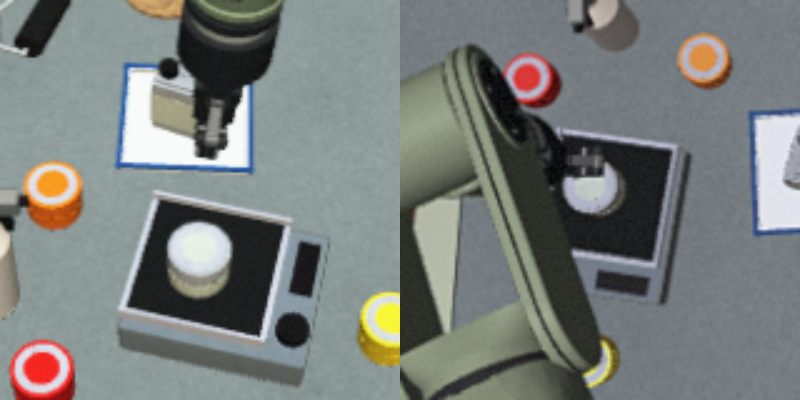

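```bash
python3 -c "
from h import *
o=telemetry.get_obs(); print(np.round(o['ee_pos'],1),np.round(o['tcp_rot'],3).tolist(),np.round(o['q'],3))
R=np.array(o['tcp_rot'])
for n in('side','top'):
    C=cloud(n,np.load(f'/tmp/{n}.npy')).reshape(-1,3); L=(C-np.array(o['ee_pos']))@R
    m=(abs(L[:,1])<60)&(abs(L[:,2])<60)&(L[:,0]>-70)&(L[:,0]<60); L=L[m]; m=L[:,0]
    h,b=np.histogram(m,np.arange(-70,61,10)); print(n,h.tolist())
    t=L[(L[:,0]>-30)&(L[:,0]<30)]; print(t.mean(0).round(1),t.min(0).round(1),t.max(0).round(1))
"
```

```text
[518.6 330.8 216.9] [[0.09, 0.996, -0.011], [0.018, -0.012, -1.0], [-0.996, 0.089, -0.019]] [ 0.44   0.22   1.499 -0.023  1.334  2.026]
side [2, 2, 18, 22, 5, 0, 0, 0, 0, 0, 0, 0, 0]
[-26.6  -0.1  -4.7] [-29.6 -11.4  -5.6] [-23.2   8.3  -3. ]
top [0, 0, 1, 1, 0, 0, 0, 0, 0, 0, 0, 0, 0]<string>:9: RuntimeWarning: Mean of empty slice.
  ret = um.true_divide(
Traceback (most recent call last):
ValueError: zero-size array to reduction operation minimum which has no identity
```

```bash
python3 -c "
from h import *
o=telemetry.get_obs(); R=np.array(o['tcp_rot']); p0=np.array(o['ee_pos'])
k,d,T=K('side'); Ti=np.linalg.inv(T)
im=cv2.imread('/tmp/side.png')
im=cv2.resize(im[210:310,240:360],None,fx=6,fy=5.999,interpolation=2)
for s,c in((0,(0,0,255)),(-10,(0,255,255)),(-19,(0,255,0)),(-54,(255,0,255))):
    uv,_=cv2.projectPoints((p0+R[:,0]*s)[None],cv2.Rodrigues(Ti[:3,:3])[0],Ti[:3,3],k,d); uv=uv.ravel(); print(s,uv.round(1))
    cv2.circle(im,(int((uv[0]-240+.5)*6),int((uv[1]-210+.5)*6)),4,c,-1)
cv2.imwrite('pics/s5.png',im)"
```

```text
0 [289.6 267.7]
-10 [290.1 264.9]
-19 [290.6 262.4]
-54 [292.5 252.4]
```

View pics/s5.png

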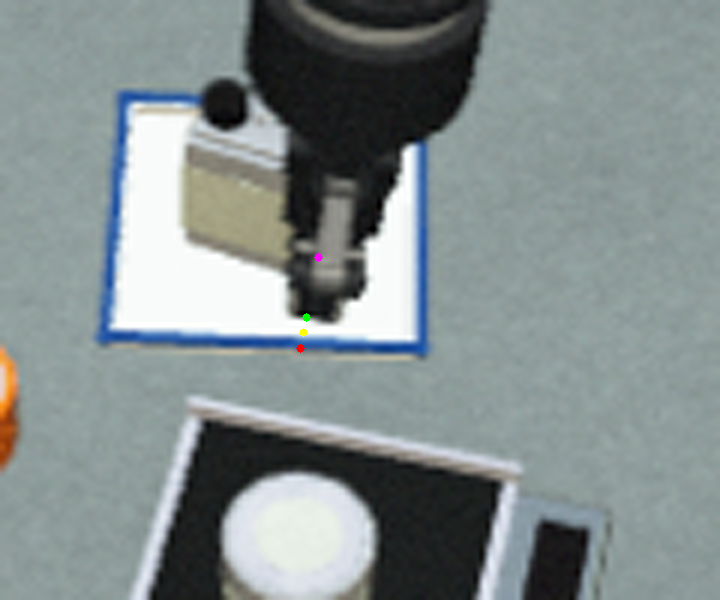

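The red dot is the reported TCP at (300,348). The real fingertip is at about (318,320), roughly 17 mm higher, so the reported z is about 17 mm too low. The first grip was therefore only on the lid's edge, and it slipped off. The tin is unmoved. The tool has also crept 5° out of plumb, so I'll mend that first by testing which motion reduces it.

```bash
python3 -m inch '[[[0,1,0,0],[0,1,0,0],[0,1,0,0],[0,0,0,0]]]' 1; python3 -m inch '[[[0,0,0,0],[0,0,0,0]]]';  python3 -m inch '[[[0,-0.4,0,0],[0,0,0,0],[0,-0.4,0,0],[0,0,0,0]]]'
```

```text
t: 14.1
ee_pos: [592.0, 331.2, 220.6]
tcp_rot: [[0.084, 0.996, -0.007], [0.018, -0.009, -1.0], [-0.996, 0.084, -0.019]]
ft_force: [-0.6, 0.1, -0.5]
gripper_width: 58.1
t: 14.3
ee_pos: [590.0, 331.1, 217.6]
tcp_rot: [[0.079, 0.997, -0.007], [0.017, -0.009, -1.0], [-0.997, 0.079, -0.017]]
ft_force: [-0.1, -0.1, -0.6]
gripper_width: 85.2
t: 14.7
ee_pos: [564.7, 331.8, 214.6]
tcp_rot: [[0.075, 0.997, -0.005], [0.016, -0.006, -1.0], [-0.997, 0.075, -0.016]]
ft_force: [-0.6, 0.4, -0.0]
gripper_width: 85.2
```

```bash
python3 -m inch '[[[0,-0.8,0,0],[0,-0.8,-0.2,0],[0,-0.5,0,0],[0.3,0,0,0]]]' ; python3 -m inch '[[[0.5,0,0,0],[0.5,0,0,0],[0.5,0,0,0],[0.5,0,0,0],[0,0,0,0]]]';  python3 -m inch '[[[0,0,0,0]]]'
```

```text
t: 15.1
ee_pos: [511.6, 337.8, 205.3]
tcp_rot: [[0.08, 0.997, -0.005], [0.018, -0.006, -1.0], [-0.997, 0.08, -0.018]]
ft_force: [0.2, 0.3, 0.3]
gripper_width: 85.4
t: 15.6
ee_pos: [516.7, 337.1, 148.0]
tcp_rot: [[0.078, 0.997, -0.006], [0.015, -0.007, -1.0], [-0.997, 0.078, -0.016]]
ft_force: [-1.0, 0.1, -0.2]
gripper_width: 85.6
t: 15.7
ee_pos: [516.7, 336.8, 147.2]
tcp_rot: [[0.077, 0.997, -0.006], [0.015, -0.008, -1.0], [-0.997, 0.077, -0.015]]
ft_force: [0.3, 1.0, 0.3]
gripper_width: 85.2
```

```bash
python3 -m inch '[[[0.5,-0.1,-0.2,0],[0.5,-0.1,0,0],[0.5,-0.1,0,0],[0.5,-0.05,0,0],[0.5,0,0,0]]]' ; python3 -m inch '[[[0.4,0,0,0],[0.3,0,0,0],[0,0,0,0]]]'
```

```text
t: 16.2
ee_pos: [514.4, 344.6, 82.0]
tcp_rot: [[0.082, 0.997, -0.006], [0.017, -0.007, -1.0], [-0.997, 0.081, -0.018]]
ft_force: [0.2, -1.0, -0.1]
gripper_width: 85.5
t: 16.5
ee_pos: [513.9, 343.7, 59.4]
tcp_rot: [[0.076, 0.997, -0.006], [0.015, -0.007, -1.0], [-0.997, 0.076, -0.015]]
ft_force: [0.2, 0.1, -0.5]
gripper_width: 85.3
```

```bash
python3 -m inch '[[[-0.08,0.04,0.12,0],[0,0,0,0]]]'; python3 -m inch '[[[0,0,0,0],[0,0,0,0],[0,0,0,0],[0,0,0,0],[0,0,0,0]]]' -1; python3 -m inch '[[[0,0,0,0],[0,0,0,0]]]'
```

```text
t: 16.7
ee_pos: [515.2, 340.6, 61.8]
tcp_rot: [[0.077, 0.997, -0.006], [0.015, -0.007, -1.0], [-0.997, 0.077, -0.015]]
ft_force: [0.0, 0.4, 0.0]
gripper_width: 85.6
t: 17.2
ee_pos: [516.9, 342.2, 64.5]
tcp_rot: [[0.081, 0.997, -0.007], [0.019, -0.008, -1.0], [-0.997, 0.081, -0.019]]
ft_force: [-0.4, 1.2, -0.3]
gripper_width: 57.9
t: 17.4
ee_pos: [516.9, 342.2, 64.5]
tcp_rot: [[0.081, 0.997, -0.007], [0.019, -0.008, -1.0], [-0.997, 0.081, -0.019]]
ft_force: [-0.1, 1.4, -0.7]
gripper_width: 57.8
```

```bash
python3 -m inch '[[[-0.4,0,0,0],[-0.6,0,0,0],[-0.6,0,0,0],[-0.6,0,0,0],[-0.6,0,0,0]]]'; python3 -m inch '[[[-0.6,0,0,0],[-0.6,0,0,0],[-0.3,0,0.3,0],[0,0,0.6,0],[0,0,0.9,0]]]'; python3 -m inch '[[[0,-0.1,1,0],[0,-0.1,1,0],[0,-0.1,1,0],[0,-0.1,1,0],[0,-0.1,1,0]]]'
```

```text
t: 17.9
ee_pos: [506.9, 338.6, 134.8]
tcp_rot: [[0.072, 0.997, -0.007], [0.014, -0.008, -1.0], [-0.997, 0.071, -0.014]]
ft_force: [-0.0, 0.2, -3.8]
gripper_width: 57.7
t: 18.4
ee_pos: [505.4, 293.6, 181.6]
tcp_rot: [[0.082, 0.997, -0.002], [0.018, -0.004, -1.0], [-0.997, 0.081, -0.019]]
ft_force: [-0.4, -0.0, -3.8]
gripper_width: 57.8
t: 18.9
ee_pos: [488.1, 157.8, 175.5]
tcp_rot: [[0.076, 0.997, -0.003], [0.014, -0.004, -1.0], [-0.997, 0.076, -0.014]]
ft_force: [1.0, 0.1, -4.4]
gripper_width: 57.9
```

Held, with the wrist reading the tin's weight. I'll carry it over to the scale.

```bash
python3 -m inch '[[[0,-0.06,1,0],[0,-0.06,1,0],[0,-0.06,1,0],[0,-0.06,1,0],[0,-0.06,1,0]]]'; python3 -m inch '[[[0,-0.06,1,0],[0,-0.06,1,0],[0,-0.06,1,0],[0,-0.06,1,0],[0,-0.06,1,0]]]'; python3 -m inch '[[[0,-0.06,1,0],[0,-0.06,1,0],[0,-0.06,1,0],[0,-0.06,1,0],[0,-0.06,1,0]]]'
```

```text
t: 19.4
ee_pos: [472.6, 22.2, 169.6]
tcp_rot: [[0.069, 0.998, -0.006], [0.01, -0.007, -1.0], [-0.998, 0.068, -0.01]]
ft_force: [0.8, -0.6, -3.5]
gripper_width: 57.5
t: 19.9
ee_pos: [455.7, -111.5, 164.6]
tcp_rot: [[0.061, 0.998, -0.01], [0.008, -0.011, -1.0], [-0.998, 0.061, -0.009]]
ft_force: [0.8, -0.1, -3.8]
gripper_width: 58.0
t: 20.4
ee_pos: [437.6, -243.4, 159.9]
tcp_rot: [[0.055, 0.998, -0.015], [0.009, -0.015, -1.0], [-0.998, 0.054, -0.01]]
ft_force: [-0.3, -0.8, -3.3]
gripper_width: 58.1
```

```bash
python3 -m inch '[[[0,0.15,1,0],[0,0.15,1,0],[0,0.1,0.7,0],[0,0,0.3,0],[0,0,0,0]]]'; python3 -m inch '[[[0,0,0,0]]]'
```

```text
t: 20.9
ee_pos: [438.9, -325.1, 156.8]
tcp_rot: [[0.048, 0.999, -0.022], [0.011, -0.023, -1.0], [-0.999, 0.048, -0.012]]
ft_force: [0.1, 0.9, -2.8]
gripper_width: 58.0
t: 21.0
ee_pos: [438.3, -324.2, 156.4]
tcp_rot: [[0.048, 0.999, -0.022], [0.012, -0.023, -1.0], [-0.999, 0.047, -0.013]]
ft_force: [0.1, 0.3, -4.3]
gripper_width: 57.8
```

```bash
python3 -m inch '[[[0.4,0.1,0.1,0],[0.5,0.1,0,0],[0.5,0,0,0],[0.5,0,0,0],[0.5,0,0,0]]]'; python3 -m inch '[[[0.5,0,0,0],[0.4,0,0,0],[0.3,0,0,0],[0,0,0,0],[0,0,0,0]]]'
```

```text
t: 21.5
ee_pos: [447.8, -323.1, 92.9]
tcp_rot: [[0.049, 0.999, -0.018], [0.012, -0.019, -1.0], [-0.999, 0.049, -0.013]]
ft_force: [-0.1, -0.5, -3.4]
gripper_width: 57.7
t: 22.0
ee_pos: [447.4, -320.2, 56.1]
tcp_rot: [[0.044, 0.999, -0.018], [0.018, -0.018, -1.0], [-0.999, 0.043, -0.018]]
ft_force: [-0.3, -0.2, -4.2]
gripper_width: 57.5
```

```bash
python3 -m inch '[[[0.2,0.04,0.26,0],[0.2,0,0,0],[0,0,0,0]]]'; python3 -m inch '[[[0.12,0,0,0],[0,0,0,0]]]'
```

```text
t: 22.3
ee_pos: [449.9, -328.6, 46.9]
tcp_rot: [[0.046, 0.999, -0.018], [0.015, -0.019, -1.0], [-0.999, 0.046, -0.015]]
ft_force: [-0.2, 1.1, -4.3]
gripper_width: 57.3
t: 22.5
ee_pos: [450.3, -329.0, 44.1]
tcp_rot: [[0.047, 0.999, -0.018], [0.014, -0.019, -1.0], [-0.999, 0.047, -0.015]]
ft_force: [-0.7, 0.0, -4.4]
gripper_width: 57.8
```

```bash
python3 -m inch '[[[0.1,-0.08,-0.1,0],[0,0,0,0]]]'; python3 -m inch '[[[0.1,0,0,0],[0,0,0,0]]]'; python3 -m inch '[[[0.08,0,0,0],[0,0,0,0]]]'
```

```text
t: 22.7
ee_pos: [448.4, -326.3, 41.6]
tcp_rot: [[0.047, 0.999, -0.018], [0.014, -0.019, -1.0], [-0.999, 0.047, -0.015]]
ft_force: [-0.3, 0.7, -4.0]
gripper_width: 57.9
t: 22.9
ee_pos: [448.9, -326.9, 40.2]
tcp_rot: [[0.048, 0.999, -0.018], [0.012, -0.018, -1.0], [-0.999, 0.048, -0.013]]
ft_force: [0.3, 0.8, -2.9]
gripper_width: 57.7
t: 23.1
ee_pos: [448.8, -327.1, 40.3]
tcp_rot: [[0.047, 0.999, -0.017], [0.012, -0.018, -1.0], [-0.999, 0.047, -0.013]]
ft_force: [0.0, -0.6, -3.4]
gripper_width: 57.9
```

```bash
python3 -m inch '[[[0.12,0,0,0],[0,0,0,0]]]'; python3 -m inch '[[[0.12,0,0,0],[0,0,0,0]]]'; python3 -m inch '[[[0.12,0,0,0],[0,0,0,0]]]';
```

```text
t: 23.3
ee_pos: [448.6, -327.6, 40.3]
tcp_rot: [[0.046, 0.999, -0.016], [0.012, -0.017, -1.0], [-0.999, 0.045, -0.012]]
ft_force: [-0.4, 0.5, -4.2]
gripper_width: 57.7
t: 23.5
ee_pos: [448.4, -328.1, 40.2]
tcp_rot: [[0.044, 0.999, -0.015], [0.011, -0.016, -1.0], [-0.999, 0.044, -0.012]]
ft_force: [0.6, 0.1, -3.7]
gripper_width: 57.9
t: 23.7
ee_pos: [448.1, -328.6, 40.2]
tcp_rot: [[0.043, 0.999, -0.014], [0.011, -0.015, -1.0], [-0.999, 0.043, -0.012]]
ft_force: [1.2, 0.4, -2.5]
gripper_width: 57.8
```

```bash
python3 -m inch '[[[0.15,0,0,0],[0,0,0,0]]]'; python3 -m inch '[[[0,0,0,0],[0,0,0,0],[0,0,0,0],[0,0,0,0],[0,0,0,0]]]' 1; python3 -m inch '[[[-0.4,0,0,0],[-0.6,0,0,0],[-0.7,0,0,0],[-0.7,0,0,0],[-0.7,0,0,0]]]'; python3 -m inch '[[[-0.7,0,0,0],[-0.7,0,-0.2,0],[-0.7,0.2,-0.5,0],[0,0.5,-1,0],[0,0.5,-1,0]]]'; python3 -m inch '[[[0,0.3,-1,0],[0,0.3,-1,0],[0,0.3,-1,0],[0,0.3,-1,0],[0,0.3,-1,0]]]'
python3 -c "
from h import *
for n in('side','top'):
    p,d=grab(n)
    C=cloud(n,d).reshape(-1,3)
    def r(l,x,y,w,a,b):
        m=(abs(C[:,0]-x)<w)&(abs(C[:,1]-y)<w)&(C[:,2]>a)&(C[:,2]<b); q=C[m]
        if len(q)>5: print(n,l,len(q),np.percentile(q[:,2],[10,50,90]).round(1),[np.round(x,1) for x in cv2.minAreaRect(q[:,:2].astype(np.float32))])
    r('squat',443,-329,60,80,94); r('tall',592,-107,60,88,102); r('pan',443,-329,95,42,49)
    if n=='top': q=p
    else: s=p
cv2.imwrite('pics/s6.png',np.hstack([cv2.resize(x,(400,400)) for x in (s[90:250,220:380,::-1],q[180:320,290:450,::-1])]))"
```

```text
t: 23.9
ee_pos: [448.0, -329.1, 40.3]
tcp_rot: [[0.041, 0.999, -0.013], [0.011, -0.013, -1.0], [-0.999, 0.041, -0.011]]
ft_force: [0.4, 0.4, -2.9]
gripper_width: 58.1
t: 24.4
ee_pos: [449.1, -330.3, 39.1]
tcp_rot: [[0.043, 0.999, -0.013], [0.008, -0.013, -1.0], [-0.999, 0.043, -0.009]]
ft_force: [0.4, 0.1, -0.2]
gripper_width: 85.5
t: 24.9
ee_pos: [443.7, -329.0, 117.3]
tcp_rot: [[0.038, 0.999, -0.013], [0.013, -0.013, -1.0], [-0.999, 0.038, -0.014]]
ft_force: [0.1, 1.1, 0.6]
gripper_width: 85.2
t: 25.4
ee_pos: [474.3, -266.5, 182.0]
tcp_rot: [[0.047, 0.999, -0.019], [0.004, -0.02, -1.0], [-0.999, 0.047, -0.005]]
ft_force: [0.9, -0.0, -0.5]
gripper_width: 85.7
t: 25.9
ee_pos: [517.0, -138.5, 189.8]
tcp_rot: [[0.054, 0.998, -0.021], [-0.001, -0.021, -1.0], [-0.999, 0.054, -0.001]]
ft_force: [-0.5, 0.4, 1.1]
gripper_width: 85.4
side squat 183 [82.4 86.5 89.7] [array([ 446.6, -326.7]), array([56.2, 59.3]), np.float64(2.2)]
side tall 214 [92.7 96.8 99.7] [array([ 598.2, -105. ]), array([53.4, 60.4]), np.float64(5.6)]
side pan 598 [42.9 45.6 48.1] [array([ 425.5, -321.6]), array([139.1, 170.6]), np.float64(80.4)]
top squat 316 [85.3 88.  90.7] [array([ 443.4, -336.1]), array([48.2, 59. ]), np.float64(70.6)]
top tall 307 [ 94.6  97.7 100.1] [array([ 597.5, -108.8]), array([52.2, 53.2]), np.float64(0.7)]
top pan 736 [43.3 45.7 48.1] [array([ 425.5, -349.9]), array([ 89.1, 158.5]), np.float64(80.9)]
```

View pics/s6.png

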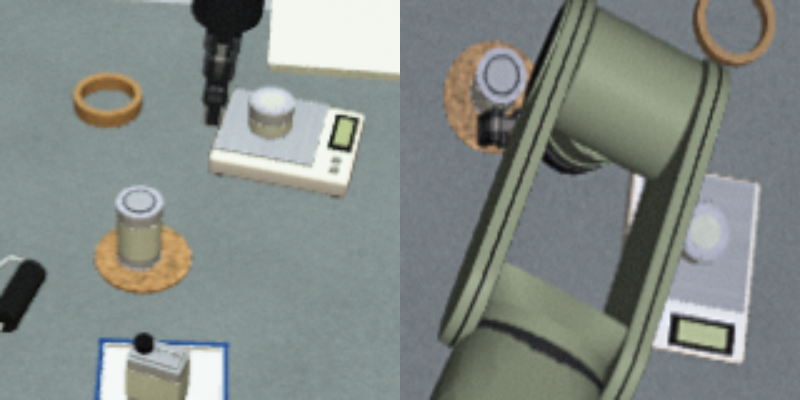

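The left crop shows the squat tin upright in the middle of the pan (270,110), and the tall tin upright on the mat (138,225). Next is the flat can.

```bash
python3 -m inch '[[[0,0.15,-1,0],[0,0.15,-1,0],[0,0.15,-1,0],[0,0.15,-1,0],[0,0.15,-1,0]]]'; python3 -m inch '[[[0,0.15,-1,0],[0,0.15,-1,0],[0,0.15,-1,0],[0,0.1,-0.6,0],[0,0,0,0]]]'; python3 -m inch '[[[0,0,0,0.04],[0,0,0,0.037],[0,0,0,0]]]'
```

```text
t: 26.5
ee_pos: [539.1, -14.3, 193.8]
tcp_rot: [[0.057, 0.998, -0.023], [-0.005, -0.023, -1.0], [-0.998, 0.057, 0.004]]
ft_force: [-0.2, 0.3, -0.2]
gripper_width: 85.5
t: 27.0
ee_pos: [556.3, 77.0, 196.9]
tcp_rot: [[0.061, 0.998, -0.022], [-0.007, -0.022, -1.0], [-0.998, 0.061, 0.006]]
ft_force: [0.1, -0.5, 0.2]
gripper_width: 85.4
t: 27.3
ee_pos: [556.4, 73.6, 197.8]
tcp_rot: [[0.061, 0.961, -0.269], [-0.01, -0.269, -0.963], [-0.998, 0.061, -0.007]]
ft_force: [1.3, -1.0, -0.3]
gripper_width: 85.5
```

```bash
python3 -m inch '[[[0,-0.4,-0.76,0],[0,-0.4,-0.76,0],[0.3,0,0,0],[0.4,0,0,0],[0,0,0,0]]]'; python3 -m inch '[[[0.5,0,0,0],[0.5,0,0,0],[0.4,0,0,0],[0,0,0,0]]]'; python3 -c "
from h import *
p,d=grab('side'); cv2.imwrite('pics/s7.png',cv2.resize(p[180:280,230:350,::-1],(600,500)))"
```

```text
t: 27.8
ee_pos: [549.1, 109.8, 179.0]
tcp_rot: [[0.062, 0.962, -0.265], [-0.014, -0.265, -0.964], [-0.998, 0.063, -0.003]]
ft_force: [0.3, -0.5, -0.8]
gripper_width: 86.1
t: 28.2
ee_pos: [551.0, 106.7, 139.7]
tcp_rot: [[0.06, 0.962, -0.267], [-0.015, -0.267, -0.964], [-0.998, 0.061, -0.002]]
ft_force: [-0.3, -0.1, 0.1]
gripper_width: 85.3
```

View pics/s7.png

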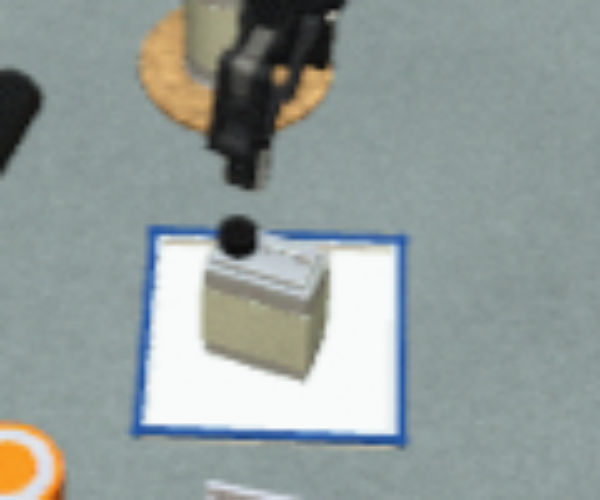

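The crop shows the near finger at (245,180), behind and above the can (centre (265,250)), with the jaws in line with the can's short side. Next I'll descend.

```bash
python3 -m inch '[[[0.2,-0.15,-0.33,0],[0.5,0,0,0],[0.5,0,0,0],[0.5,0,0,0],[0,0,0,0]]]'; python3 -m inch '[[[0.5,0,0,0],[0.5,0,0,0],[0.5,0,0,0],[0.4,0,0,0],[0,0,0,0]]]'
```

```text
t: 28.75
ee_pos: [553.5, 116.4, 94.9]
tcp_rot: [[0.063, 0.962, -0.266], [-0.014, -0.266, -0.964], [-0.998, 0.064, -0.003]]
ft_force: [-0.4, -0.5, 0.6]
gripper_width: 85.3
t: 29.25
ee_pos: [556.4, 115.3, 42.6]
tcp_rot: [[0.062, 0.962, -0.266], [-0.015, -0.266, -0.964], [-0.998, 0.063, -0.002]]
ft_force: [0.2, -0.6, 0.3]
gripper_width: 85.7
```

```bash
python3 -m inch '[[[0.4,0,0,0],[0.2,0,0,0],[0,0,0,0]]]';  python3 -m inch '[[[0,0,0,0],[0,0,0,0],[0,0,0,0],[0,0,0,0],[0,0,0,0]]]' -1; python3 -m inch '[[[0,0,0,0],[0,0,0,0],[0,0,0,0]]]'
```

```text
t: 29.55
ee_pos: [557.8, 115.1, 26.5]
tcp_rot: [[0.062, 0.962, -0.266], [-0.015, -0.266, -0.964], [-0.998, 0.064, -0.002]]
ft_force: [-1.2, -0.3, 0.3]
gripper_width: 85.6
t: 30.05
ee_pos: [558.8, 114.7, 27.8]
tcp_rot: [[0.064, 0.962, -0.266], [-0.015, -0.266, -0.964], [-0.998, 0.066, -0.002]]
ft_force: [-0.8, 0.4, -2.9]
gripper_width: 35.0
t: 30.35
ee_pos: [558.8, 114.7, 27.8]
tcp_rot: [[0.065, 0.962, -0.266], [-0.015, -0.266, -0.964], [-0.998, 0.066, -0.003]]
ft_force: [-0.1, -1.8, -0.5]
gripper_width: 35.4
```

```bash
python3 -m inch '[[[-0.4,0,0,0],[-0.6,0,0,0],[-0.7,0,0,0],[-0.7,0,0,0],[-0.7,0,0,0]]]'; python3 -m inch '[[[-0.7,0,0,0],[-0.7,0,0,0],[-0.6,0,0,0],[-0.4,-0.1,-0.3,0],[0,-0.3,-0.6,0]]]'; python3 -m inch '[[[0,-0.5,-1,0],[0,-0.5,-1,0],[0,-0.5,-1,0],[0,-0.5,-1,0],[0,-0.5,-1,0]]]'
```

```text
t: 30.85
ee_pos: [547.0, 116.4, 102.7]
tcp_rot: [[0.049, 0.963, -0.267], [-0.014, -0.266, -0.964], [-0.999, 0.051, 0.001]]
ft_force: [-0.1, 0.5, -4.0]
gripper_width: 35.2
t: 31.35
ee_pos: [539.4, 142.2, 167.7]
tcp_rot: [[0.05, 0.962, -0.269], [-0.013, -0.269, -0.963], [-0.999, 0.052, -0.001]]
ft_force: [-0.2, 0.4, -4.5]
gripper_width: 35.2
t: 31.85
ee_pos: [509.4, 285.2, 164.3]
tcp_rot: [[0.046, 0.961, -0.273], [-0.012, -0.273, -0.962], [-0.999, 0.048, -0.001]]
ft_force: [0.6, 0.0, -4.0]
gripper_width: 35.4
```

```bash
python3 -m inch '[[[0,-0.3,-0.8,0],[0,-0.2,-0.6,0],[0,0,-0.2,0],[0,0,0,0],[0,0,0,0]]]'; python3 -m inch '[[[0.3,0,0,0],[0.5,0,0,0],[0.4,0,0,0],[0,0,0,0],[0,0,0,0]]]'; python3 -c "
from h import *
p,d=grab('side'); cv2.imwrite('pics/s8.png',cv2.resize(p[220:360,220:360,::-1],(560,560)))"
```

```text
t: 32.35
ee_pos: [503.8, 333.0, 161.6]
tcp_rot: [[0.041, 0.963, -0.267], [-0.013, -0.267, -0.964], [-0.999, 0.043, 0.001]]
ft_force: [0.3, -0.4, -3.4]
gripper_width: 35.2
t: 32.85
ee_pos: [505.4, 328.5, 127.6]
tcp_rot: [[0.038, 0.962, -0.272], [-0.015, -0.272, -0.962], [-0.999, 0.041, 0.004]]
ft_force: [0.3, 0.5, -3.1]
gripper_width: 35.2
```

View pics/s8.png

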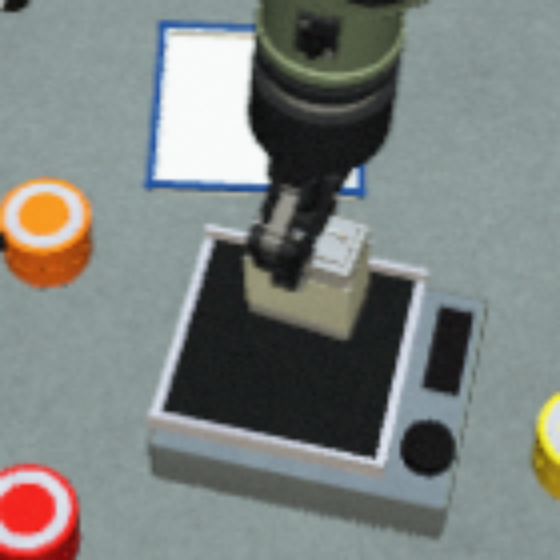

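The can hangs upright above the pad's −y half, as expected for its height. I'll trim and lower.

```bash
python3 -m inch '[[[0.2,0.1,-0.2,0],[0.4,0.1,-0.2,0],[0.3,0,0,0],[0,0,0,0],[0,0,0,0]]]'; python3 -m inch '[[[0.15,0,0,0],[0,0,0,0]]]'
```

```text
t: 33.4
ee_pos: [515.2, 337.7, 103.9]
tcp_rot: [[0.039, 0.962, -0.272], [-0.014, -0.271, -0.962], [-0.999, 0.042, 0.003]]
ft_force: [1.0, -0.4, -4.3]
gripper_width: 35.3
t: 33.6
ee_pos: [515.2, 337.7, 99.8]
tcp_rot: [[0.039, 0.962, -0.271], [-0.014, -0.271, -0.962], [-0.999, 0.042, 0.003]]
ft_force: [-0.2, -0.1, -3.4]
gripper_width: 35.2
```

```bash
python3 -m inch '[[[0.12,-0.05,0.12,0],[0,0,0,0]]]'; python3 -m inch '[[[0.1,0,0,0],[0,0,0,0]]]'; python3 -m inch '[[[0.1,0,0,0],[0,0,0,0]]]'; python3 -m inch '[[[0.1,0,0,0],[0,0,0,0]]]'; python3 -m inch '[[[0.1,0,0,0],[0,0,0,0]]]'
```

```text
t: 33.8
ee_pos: [513.2, 334.9, 96.9]
tcp_rot: [[0.04, 0.962, -0.271], [-0.014, -0.271, -0.962], [-0.999, 0.042, 0.003]]
ft_force: [-0.5, -0.6, -4.2]
gripper_width: 34.9
t: 34.0
ee_pos: [513.6, 334.9, 94.7]
tcp_rot: [[0.041, 0.962, -0.272], [-0.014, -0.271, -0.962], [-0.999, 0.043, 0.002]]
ft_force: [0.4, -1.2, -4.5]
gripper_width: 35.1
t: 34.2
ee_pos: [514.3, 335.4, 94.7]
tcp_rot: [[0.042, 0.962, -0.271], [-0.013, -0.271, -0.962], [-0.999, 0.044, 0.001]]
ft_force: [0.2, 0.3, -3.9]
gripper_width: 34.9
t: 34.4
ee_pos: [515.1, 335.8, 94.4]
tcp_rot: [[0.044, 0.961, -0.271], [-0.012, -0.271, -0.962], [-0.999, 0.046, -0.0]]
ft_force: [-0.2, 0.9, -3.8]
gripper_width: 35.0
t: 34.6
ee_pos: [515.7, 336.1, 94.3]
tcp_rot: [[0.045, 0.961, -0.271], [-0.012, -0.271, -0.963], [-0.999, 0.047, -0.001]]
ft_force: [-0.4, -0.1, -3.4]
gripper_width: 35.1
```

```bash
python3 -m inch '[[[0.1,0,0,0],[0,0,0,0]]]'; python3 -m inch '[[[0,0,0,0],[0,0,0,0],[0,0,0,0],[0,0,0,0],[0,0,0,0]]]' 1; python3 -m inch '[[[-0.4,0,0,0],[-0.6,0,0,0],[-0.7,0,0,0],[-0.7,0,0,0],[-0.7,0,0,0]]]'; python3 -m inch '[[[-0.7,0,0,0],[-0.6,0,0,0],[0,0.4,0.7,0],[0,0.5,1,0],[0,0.5,1,0]]]'; python3 -m inch '[[[0,0.5,1,0],[0,0.5,1,0],[0,0.5,1,0],[0,0.5,1,0],[0,0.5,1,0]]]'
python3 -c "
from h import *
for n in('side','top'):
    p,d=grab(n)
    C=cloud(n,d).reshape(-1,3)
    def r(l,x,y,w,a,b):
        m=(abs(C[:,0]-x)<w)&(abs(C[:,1]-y)<w)&(C[:,2]>a)&(C[:,2]<b); q=C[m]
        if len(q)>5: print(n,l,len(q),np.percentile(q[:,2],[10,50,90]).round(1),[np.round(x,1) for x in cv2.minAreaRect(q[:,:2].astype(np.float32))])
    r('can',508,335,60,146,156); r('cap',508,335,60,158,168); r('squat',443,-329,60,80,94); r('tall',592,-107,60,88,102); r('pan',443,-329,95,42,49)
    if n=='top': q=p
    else: s=p
cv2.imwrite('pics/s9.png',np.hstack([cv2.resize(x,(400,400)) for x in (s[220:360,220:360,::-1],q[160:320,100:260,::-1])]))"
```

```text
t: 34.8
ee_pos: [516.1, 336.5, 94.2]
tcp_rot: [[0.046, 0.961, -0.271], [-0.011, -0.271, -0.963], [-0.999, 0.047, -0.002]]
ft_force: [-0.1, 0.4, -3.6]
gripper_width: 35.3
t: 35.3
ee_pos: [517.7, 336.9, 93.7]
tcp_rot: [[0.049, 0.961, -0.271], [-0.01, -0.271, -0.962], [-0.999, 0.05, -0.004]]
ft_force: [-0.2, 0.4, 0.2]
gripper_width: 85.8
t: 35.8
ee_pos: [512.4, 337.1, 174.7]
tcp_rot: [[0.045, 0.961, -0.271], [-0.012, -0.271, -0.962], [-0.999, 0.047, -0.001]]
ft_force: [0.8, -0.1, 0.2]
gripper_width: 84.9
t: 36.3
ee_pos: [530.0, 267.1, 224.4]
tcp_rot: [[0.063, 0.962, -0.265], [-0.002, -0.265, -0.964], [-0.998, 0.062, -0.015]]
ft_force: [-0.2, -0.6, 0.0]
gripper_width: 85.6
t: 36.8
ee_pos: [559.8, 125.8, 236.8]
tcp_rot: [[0.076, 0.962, -0.262], [0.001, -0.263, -0.965], [-0.997, 0.074, -0.021]]
ft_force: [-0.6, 0.5, 0.6]
gripper_width: 85.2
side can 211 [147.2 150.5 153.3] [array([511.2, 335.7]), array([35. , 59.1]), np.float64(75.7)]
side cap 77 [158.7 161.5 164.1] [array([513.3, 330.1]), array([23.2, 47.2]), np.float64(87.3)]
side squat 184 [82.9 86.7 89.3] [array([ 446.8, -327.1]), array([56. , 60.6]), np.float64(1.8)]
side tall 24 [93.4 96.6 98.4] [array([ 599.7, -105.1]), array([50.4, 27.8]), np.float64(5.2)]
side pan 599 [42.9 45.5 48. ] [array([ 430.8, -325.6]), array([133. , 161.2]), np.float64(81.6)]
top can 187 [147.1 149.9 152.7] [array([510.4, 331.1]), array([36. , 58.7]), np.float64(74.1)]
top cap 57 [159.6 162.1 163.9] [array([512.9, 327.6]), array([21.5, 44.6]), np.float64(89.2)]
top squat 375 [85.2 88.1 91. ] [array([ 446.1, -331. ]), array([56.3, 60.2]), np.float64(7.4)]
top tall 298 [ 94.9  97.5 100.3] [array([ 596.7, -108.8]), array([53. , 52.1]), np.float64(88.7)]
top pan 1424 [43.2 45.7 47.9] [array([ 425.4, -328.2]), array([131.6, 166.5]), np.float64(81.3)]
```

View pics/s9.png

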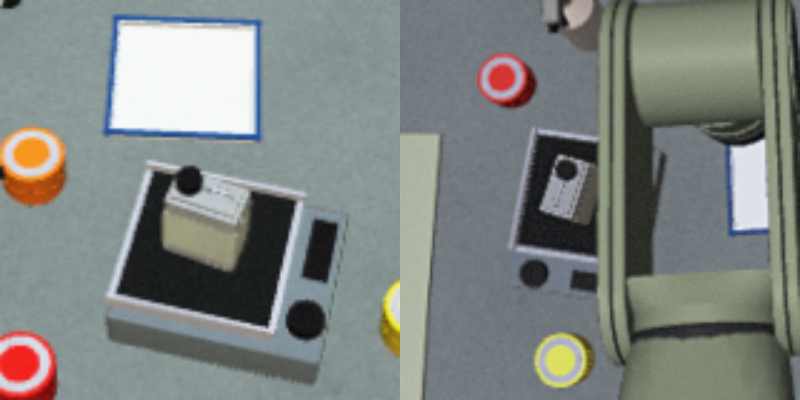

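The flat can stands upright in the middle of the pad (measured (511,333), pad centre (508,334)). Now the tall tin goes from the mat to the tray.

```bash
python3 -m inch '[[[0,0,0,-0.043],[0,0,0,-0.042],[0,0,0,0]]]'; python3 -m inch '[[[0,0.15,0.8,0],[0,0.15,1,0],[0,0.15,1,0],[0,0.15,1,0],[0,0.15,1,0]]]';python3 -m inch '[[[0,0.15,1,0],[0,0.15,1,0],[0.3,0.15,0.9,0],[0.4,0,0,0],[0,0,0,0]]]'
```

```text
t: 37.2
ee_pos: [561.2, 124.1, 241.1]
tcp_rot: [[0.082, 0.997, 0.004], [0.001, 0.004, -1.0], [-0.997, 0.082, -0.0]]
ft_force: [-0.2, -0.1, 0.4]
gripper_width: 85.3
t: 37.7
ee_pos: [580.5, 8.0, 247.2]
tcp_rot: [[0.087, 0.996, -0.001], [0.004, -0.001, -1.0], [-0.996, 0.087, -0.004]]
ft_force: [0.8, 0.5, 0.3]
gripper_width: 85.4
t: 38.2
ee_pos: [594.8, -66.8, 234.1]
tcp_rot: [[0.093, 0.996, -0.016], [0.004, -0.016, -1.0], [-0.996, 0.093, -0.006]]
ft_force: [-0.3, 0.6, -0.2]
gripper_width: 85.4
```

```bash
python3 -m inch '[[[0.2,-0.2,0.8,0],[0.4,-0.2,0.7,0],[0.5,0,0,0],[0.5,0,0,0],[0.5,0,0,0]]]'; python3 -m inch '[[[0.5,0,0,0],[0.5,0,0,0],[0.3,0,0,0],[0,0,0,0]]]'
```

```text
t: 38.7
ee_pos: [591.7, -97.8, 182.5]
tcp_rot: [[0.1, 0.995, -0.013], [0.006, -0.014, -1.0], [-0.995, 0.099, -0.007]]
ft_force: [-0.1, 0.3, 0.3]
gripper_width: 85.3
t: 39.1
ee_pos: [593.5, -93.8, 143.5]
tcp_rot: [[0.094, 0.996, -0.011], [0.009, -0.011, -1.0], [-0.996, 0.093, -0.01]]
ft_force: [-0.2, -0.3, 0.4]
gripper_width: 85.2
```

```bash
python3 -m inch '[[[0,-0.05,0.5,0],[0.4,-0.05,0,0],[0.5,0,0,0],[0.4,0,0,0],[0,0,0,0]]]'; python3 -m inch '[[[0,0,0,0]]]'
```

```text
t: 39.6
ee_pos: [594.9, -108.1, 109.3]
tcp_rot: [[0.096, 0.995, -0.012], [0.008, -0.013, -1.0], [-0.995, 0.096, -0.009]]
ft_force: [-0.6, -0.5, 0.5]
gripper_width: 85.5
t: 39.7
ee_pos: [594.8, -108.1, 108.8]
tcp_rot: [[0.095, 0.995, -0.012], [0.008, -0.013, -1.0], [-0.995, 0.095, -0.01]]
ft_force: [0.2, -0.1, -0.4]
gripper_width: 85.4
```

```bash
python3 -m inch '[[[0.4,0,0,0],[0.5,0,0,0],[0.5,0,0,0],[0.5,0,0,0],[0,0,0,0]]]'; python3 -m inch '[[[0.4,0,0,0],[0.4,0,0,0],[0.3,0,0,0],[0,0,0,0]]]'
```

```text
t: 40.2
ee_pos: [599.8, -107.3, 57.6]
tcp_rot: [[0.096, 0.995, -0.011], [0.008, -0.012, -1.0], [-0.995, 0.095, -0.01]]
ft_force: [0.1, 0.2, -0.4]
gripper_width: 85.2
t: 40.6
ee_pos: [602.6, -106.9, 27.2]
tcp_rot: [[0.095, 0.995, -0.011], [0.009, -0.012, -1.0], [-0.995, 0.095, -0.01]]
ft_force: [0.0, 0.3, 0.1]
gripper_width: 85.3
```

```bash
python3 -m inch '[[[0,0,0,0],[0,0,0,0],[0,0,0,0],[0,0,0,0],[0,0,0,0]]]' -1; python3 -m inch '[[[0,0,0,0],[0,0,0,0],[0,0,0,0]]]'; python3 -m inch '[[[-0.4,0,0,0],[-0.6,0,0,0],[-0.6,0,0,0],[-0.6,0,0,0],[-0.6,0,0,0]]]'
```

```text
t: 41.1
ee_pos: [603.0, -107.0, 27.8]
tcp_rot: [[0.096, 0.995, -0.011], [0.008, -0.012, -1.0], [-0.995, 0.096, -0.009]]
ft_force: [0.3, 0.4, -1.2]
gripper_width: 52.9
t: 41.4
ee_pos: [603.0, -107.0, 27.8]
tcp_rot: [[0.096, 0.995, -0.011], [0.008, -0.012, -1.0], [-0.995, 0.096, -0.009]]
ft_force: [1.4, -0.4, -1.7]
gripper_width: 52.8
t: 41.9
ee_pos: [593.2, -106.9, 100.4]
tcp_rot: [[0.09, 0.996, -0.011], [0.01, -0.012, -1.0], [-0.996, 0.09, -0.011]]
ft_force: [-0.2, 0.2, -3.4]
gripper_width: 53.2
```

```bash
python3 -m inch '[[[0,-0.1,-0.6,0],[0,-0.22,-1,0],[0,-0.22,-1,0],[0,-0.22,-1,0],[0,-0.22,-1,0]]]'; python3 -m inch '[[[0,-0.22,-1,0],[0,-0.22,-1,0],[0,-0.2,-0.9,0],[0,-0.1,-0.4,0],[0,0,0,0]]]'; python3 -m inch '[[[0,0,0,0]]]'
```

```text
t: 42.4
ee_pos: [572.6, 11.1, 106.7]
tcp_rot: [[0.103, 0.995, -0.017], [0.007, -0.018, -1.0], [-0.995, 0.102, -0.009]]
ft_force: [-0.5, 0.1, -2.3]
gripper_width: 53.0
t: 42.9
ee_pos: [549.4, 105.1, 105.7]
tcp_rot: [[0.1, 0.995, -0.011], [0.011, -0.012, -1.0], [-0.995, 0.099, -0.012]]
ft_force: [-0.4, 0.1, -1.9]
gripper_width: 52.6
t: 43.0
ee_pos: [549.2, 105.1, 105.7]
tcp_rot: [[0.1, 0.995, -0.01], [0.011, -0.011, -1.0], [-0.995, 0.099, -0.012]]
ft_force: [1.0, 0.3, -2.8]
gripper_width: 52.7
```

```bash
python3 -m inch '[[[0.4,-0.05,0,0],[0.5,0,0,0],[0.5,0,0,0],[0.5,0,0,0],[0,0,0,0]]]'; python3 -m inch '[[[0.4,0,0,0],[0.2,0,0,0],[0,0,0,0],[0,0,0,0]]]'
```

```text
t: 43.5
ee_pos: [553.2, 101.9, 53.2]
tcp_rot: [[0.098, 0.995, -0.015], [0.009, -0.016, -1.0], [-0.995, 0.098, -0.01]]
ft_force: [-1.3, 0.8, -3.2]
gripper_width: 52.6
t: 43.9
ee_pos: [554.7, 101.6, 35.9]
tcp_rot: [[0.097, 0.995, -0.016], [0.009, -0.017, -1.0], [-0.995, 0.096, -0.01]]
ft_force: [0.1, -0.2, -2.4]
gripper_width: 52.7
```

```bash
python3 -m inch '[[[0.15,0,-0.13,0],[0,0,0,0]]]'; python3 -m inch '[[[0.12,0,0,0],[0,0,0,0]]]'; python3 -m inch '[[[0.1,0,0,0],[0,0,0,0]]]'; python3 -m inch '[[[0.1,0,0,0],[0,0,0,0]]]'; python3 -m inch '[[[0.1,0,0,0],[0,0,0,0]]]'
```

```text
t: 44.1
ee_pos: [555.8, 105.2, 32.8]
tcp_rot: [[0.098, 0.995, -0.016], [0.009, -0.017, -1.0], [-0.995, 0.098, -0.011]]
ft_force: [-0.4, 0.1, -4.0]
gripper_width: 53.1
t: 44.3
ee_pos: [556.7, 105.6, 30.3]
tcp_rot: [[0.1, 0.995, -0.016], [0.009, -0.017, -1.0], [-0.995, 0.1, -0.011]]
ft_force: [0.2, -0.6, -2.5]
gripper_width: 52.8
t: 44.5
ee_pos: [557.2, 105.6, 27.9]
tcp_rot: [[0.1, 0.995, -0.015], [0.009, -0.016, -1.0], [-0.995, 0.1, -0.011]]
ft_force: [-0.8, -0.7, -2.2]
gripper_width: 53.0
t: 44.7
ee_pos: [558.3, 105.7, 25.9]
tcp_rot: [[0.102, 0.995, -0.015], [0.009, -0.016, -1.0], [-0.995, 0.102, -0.011]]
ft_force: [0.3, 0.2, -2.1]
gripper_width: 52.8
t: 44.9
ee_pos: [559.5, 105.8, 26.4]
tcp_rot: [[0.103, 0.995, -0.015], [0.009, -0.016, -1.0], [-0.995, 0.103, -0.011]]
ft_force: [0.7, -0.8, -3.1]
gripper_width: 53.1
```

```bash
python3 -m inch '[[[0,0,0,0],[0,0,0,0],[0,0,0,0],[0,0,0,0],[0,0,0,0]]]' 1; python3 -m inch '[[[-0.4,0,0,0],[-0.6,0,0,0],[-0.7,0,0,0],[-0.7,0,0,0],[-0.7,0,0,0]]]'; python3 -m inch '[[[-0.7,0,0,0],[-0.7,0,0,0],[-0.7,0,0,0],[-0.5,-0.3,0,0],[0,-1,0.3,0]]]'; python3 -m inch '[[[0,-1,0.5,0],[0,-1,1,0],[0,-0.8,1,0],[0,0,1,0],[0,0,0,0]]]'
python3 -c "
from h import *
for n in('side','top'):
    p,d=grab(n)
    C=cloud(n,d).reshape(-1,3)
    def r(l,x,y,w,a,b):
        m=(abs(C[:,0]-x)<w)&(abs(C[:,1]-y)<w)&(C[:,2]>a)&(C[:,2]<b); q=C[m]
        if len(q)>5: print(n,l,len(q),np.percentile(q[:,2],[10,50,90]).round(1),[np.round(x,1) for x in cv2.minAreaRect(q[:,:2].astype(np.float32))])
    r('can',508,335,60,146,156); r('squat',443,-329,60,80,94); r('tall',550,105,60,86,100)
    cv2.imwrite(f'pics/end_{n}.png',p[:,:,::-1])"
```

```text
t: 45.4
ee_pos: [561.4, 105.7, 27.4]
tcp_rot: [[0.107, 0.994, -0.015], [0.009, -0.016, -1.0], [-0.994, 0.107, -0.011]]
ft_force: [-0.2, 0.1, -1.3]
gripper_width: 85.3
t: 45.9
ee_pos: [550.0, 104.9, 105.5]
tcp_rot: [[0.1, 0.995, -0.016], [0.009, -0.017, -1.0], [-0.995, 0.1, -0.01]]
ft_force: [0.2, 0.3, 0.5]
gripper_width: 85.3
t: 46.4
ee_pos: [515.2, 97.5, 177.8]
tcp_rot: [[0.113, 0.993, -0.015], [0.009, -0.016, -1.0], [-0.994, 0.113, -0.011]]
ft_force: [0.1, -0.0, -0.2]
gripper_width: 85.3
t: 46.9
ee_pos: [440.1, 9.5, 172.6]
tcp_rot: [[0.119, 0.993, -0.012], [0.009, -0.013, -1.0], [-0.993, 0.119, -0.01]]
ft_force: [0.1, 0.7, 0.3]
gripper_width: 85.3
side can 223 [147.  150.5 153.8] [array([510.7, 337. ]), array([36.8, 59.2]), np.float64(75.0)]
side squat 82 [82.6 86.4 89.1] [array([ 462.3, -327.2]), array([65. , 27.6]), np.float64(86.0)]
side tall 281 [91.4 95.2 98.1] [array([555. , 107.8]), array([54.2, 54.2]), np.float64(56.0)]
top can 183 [146.9 150.3 153.3] [array([510.2, 330.4]), array([34.4, 61.2]), np.float64(73.3)]
top squat 378 [85.4 87.9 90.6] [array([ 446.7, -330.7]), array([56.8, 60.1]), np.float64(16.9)]
top tall 310 [92.  95.  97.6] [array([554. , 104.2]), array([52.5, 52.7]), np.float64(1.1)]
```

View pics/end_side.png

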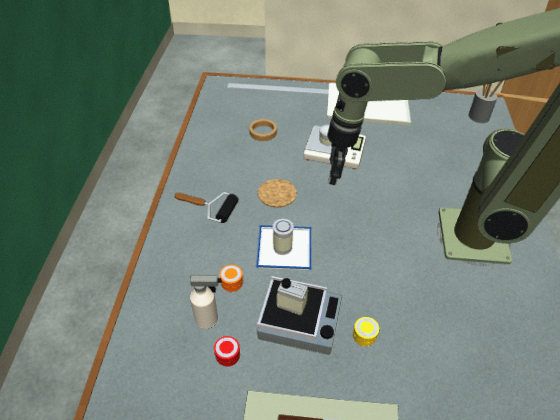

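View pics/end_top.png

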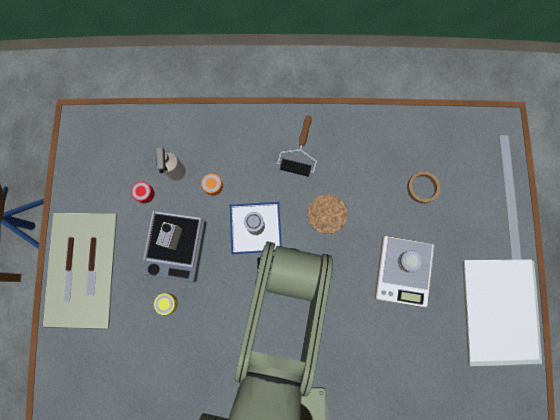

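All three containers stand upright near the middle of their stations: tall tin (283,237), flat can (292,297), squat tin (410,261 in the top view). The bystanders are at their starting pixels.

```bash
python3 -c "
from h import *
print(job.hand_in())"
```

```text
the job is handed in; nothing more can be done
None
```

The job is handed in: each container has moved on one station, at about 47 s of the 112 s allowed. I stood the tall tin on the cork mat first. Then the squat tin went onto the scale, the flat can onto the shaker, and the tall tin from the mat into the tray.

**Last checks:** all three stand upright, about 3 to 5 mm from the middle of their stations by my own measurement. That is inside the 15 mm allowed. The spray bottle, ink roller and tape look unmoved in the pictures, and the gripper is open and clear of everything.

| Container | Station | Measured (x, y), mm | Station centre, mm |
|---|---|---|---|
| Squat tin | scale | (446, -329) | (443, -329) |
| Flat can | shaker | (510, 334) | (508, 334) |
| Tall tin | tray | (554, 106) | (549, 105) |

**What failed or disagreed:**
- **First squat-tin grip:** it slipped off the lid with about 20 N upward on the wrist. The tin stayed upright and within a few mm of its place. The pictures showed the fingertips about 17 mm higher than the reported tool position, so I gripped lower and it held.
- **Tool tilt:** it crept to about 7° out of plumb by the end. This did not affect the placements.
- **Cameras:** the two views disagreed by up to 6 mm in y, so I averaged them.
- **Squat tin, final view:** the arm partly hid it from the side camera. Its final position rests on the last top view and an earlier clear side view.

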